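# Weigh two tins of snaps and clip the fuller one into the bay

### The arm

A 7-joint arm with a two-finger parallel gripper is mounted at the origin on the work surface; the furniture and walls round the work are solid. World frame = base frame: x ahead of the robot, y to its left, z up, the work surface at z = 0. Lengths are in m, angles in rad, forces in N, time in s.
With the tool pointing down it reaches from about 0.425 to 0.875 m from the base axis. Payload 4.7 kg.
Tool frame: the origin (TCP) lies midway between the tips of the shut fingers; the grasp point (between the pads) lies 19 mm behind it; z points along the fingers, y is the line along which they close (so a half turn about z gives the same grasp; the last joint's range is limited). The gripper opens to 87 mm and grips with 3 to 60 N. Pads are 19 mm wide; open, the fingers measure 117 mm over their backs; the gripper's body (75 mm by 190 mm) begins 51 mm behind the grasp point.
Start: joints at [1.284, 0.321, -0.07, 1.45, 0.023, 1.371, -0.057], TCP at [0.193, -0.621, 0.183] pointing down, gripper open.
Joint ranges: [-2.86, 2.86], [-0.3, 2.09], [-1.38, 1.24], [0.06, 2.45], [-1.56, 4.7], [0.09, 2.05], [-2.69, 2.69]. Speed limits (rad/s): [2.57, 2.57, 3.14, 3.14, 3.14, 3.14, 3.14].

### API

Orientations are given as a rotation vector (axis times angle).
In Python, from bench import ctrl gives the robot as it stands. The module is installed in compiled form; this text tells all that it offers.
- The arm moves only by the shell command python3 -m handwheel 'ROWS' [FORCE]. ROWS is JSON, a list of rows, each a list of 7 numbers: the finger opening in m, from 0 to 0.087, then the shift along the tool's x, y, z in m, then the turn, a rotation vector about the tool's x, y, z in degrees. A call has 1 to 12 rows; each row shifts and turns the commanded pose from where the row before left it, along the tool's axes as they then stand; what a row does not reach is not made up. A row lasts 1/8 s, in which the tool goes at most 62.5 mm and 10.7 degrees, less where a joint would pass 70% of its speed; a pose out of reach is approached as far as the arm can. A call is refused whole if a number of a shift passes 0.0625 or a number of a turn 10.7, either way. A call with a gripper value outside its range is refused whole. The fingers move at their own pace and stop on an object; FORCE is the grip in N (left out, the last holds). Time passes only in rows, so rows that do not move let the fingers close. It gives the time, the measured TCP pose, the force, the opening and the grip force at its end, in the units of the state.
- ctrl.get_state(): the state, without advancing time (a new reading comes with each control period).
- ctrl.get_image(name): name is "scene" or "side" or "wrist"; returns (picture, depth): 420x560x3 uint8, blue, green, red; 420x560 float32, m along the optical axis (not along the pixel's ray), 0 where there is no reading.
- ctrl.camera_info(name): a dict with "intrinsics" (3x3 intrinsics, pixels), "D" ([k1, k2, p1, p2, k3] as OpenCV has them; the pictures are not rectified), "R" (3x3) and "t" (3): a world point X has camera coordinates R X + t. Camera axes: x right, y down, z forward; pixel columns grow to the right and rows downward; lengths in m; the calibration is good to about 2 mm. A picture is of the moment at which its call begins: read the wrist's pose just before it. camera_info takes no time and is no camera call; for the wrist camera it gives the pose at the moment of the call.
- ctrl.close_job(): hands the job in; it is judged then, once.
The state is a dict: "time": time; "joint_positions": joint angles; "qd": joint speeds; "joint_torque": joint torques, N m; "position": TCP position; "tool_rot": TCP orientation; "ft_force": force on the tool from outside, world axes, zero at the start; "torque": the same for the moment, N m; "grip_width": opening from 0.0 (shut) to 1.0 (fully open); "grip_force": force on a finger pad.
Only numpy, scipy, OpenCV 4.12 (cv2) and the standard library are available. Lean on these libraries where they do the work, as an engineer would, in place of code of your own. Each camera call takes 0.05 s, during which the arm holds its last target. There are 200 camera calls.

### The job

Find out which of the two look-alike snap tins is fuller: set one on each pan of the green balance, let go of both and see which side drops. Leave the lighter tin on its pan; lift the tin that dropped out and slide it flat into the grey clip bay until it clearly presses in the orange sprung end stop, without ever driving the stop to the end of its travel, and leave it clipped there. Be gentle with the balance, and do not disturb the spool, the tape measure or the thimble.

Things in the scene. Friction and masses are not known exactly. Their poses are not given: they have to be found in the camera images.
- tin_a: one of two identical closed round tins, off-white with an orange label, 63 mm in diameter, 24 mm high; 0.14 to 0.36 kg, contents unknown, either tin may be the fuller. Origin: centre of the underside, z up. Grasp it across its diameter
- tin_b: the other tin, same size and looks, same origin
- balance: green pivot balance standing fixed on the table, base 85 x 150 mm. Origin: centre of the underside; y runs along the beam (towards the left pan), x across it, z up. The pivot is 60 mm up; the two round steel pans sit 105 mm to either side of it and stay level as the beam tips
- pan_left_seat (a point): centre of the left (+y of the balance) pan's flat floor, where a tin's underside rests; moves with the beam; 81 mm above the table when the beam is level, 11.5 mm lower or higher at the stops. The pan is 78 mm in outer diameter, 72 mm inside, its rim 4 mm above its floor
- pan_right_seat (a point): the same point on the right (-y) pan
- beam (a joint): angle of the beam, rad: 0 level, positive when the left pan is down, stops at -0.11 and +0.11; with one tin on, or with tins of different mass, it swings to a stop within about 2 s (nearly equal tins may take 5 s), empty it comes back level
- bay: grey clip bay fixed on the table: floor plate 4 mm thick, 112 mm wide, x from -85 to +137 mm, open at the -x end. Origin: at table height on the centre line; x runs inward along the channel, y across, z up. Grey side rails 14 mm high stand 48 to 55 mm off the centre line, x from -35 to +115 mm
- bay_entry (a point): point on the floor plate at x = -50 mm of the bay (4 mm above the table): a tin set down here is just short of the cheeks, free to slide in along the bay's +x
- bay_clip (a point): point on the floor plate's centre line at the bay's x = 0, 50 mm in from bay_entry: from here to x = 110 mm two white spring cheeks stand 57 mm apart, flaring to 72 mm apart at x = -35 mm. They yield outward (1.6 N each at rest, 1.6 N/mm), squeeze the tin and hold it where it is pushed; sliding takes 6 to 15 N, varying. Their tops are 12 mm above the table: fingers pass over them
- end_stop (a joint): orange sprung face of the blue stop block that blocks the channel; its place is set anew each time and not measured: it meets the tin when the tin's centre is 33 to 64 mm past bay_clip. Value: how far it is pushed in, m: 0 free, 0.010 at the end of its travel. Its spring starts at 2.2 N and rises by 0.45 N a millimetre. It should end up pushed in by 2 to 8 mm
- green_spool: green thread spool, 34 mm across, 52 mm high, standing; bystander. Origin under it
- tape_measure: yellow tape measure, case 56 mm across, 26 mm high; bystander. Origin under it
- thimble: steel thimble, 20 mm across, 22 mm high; bystander. Origin under it
Mind the look-alikes: they are no part of the job. What is shaped like the tin_b but black or turquoise is not meant. What is shaped like the tin_a but black is not meant.

How it is judged:
On the way, in this order (a step that is already met when the one before it is completed fails the run):
1. one tin rests on each pan, both let go, and the beam has swung clearly to one side (((distance between tin_a and pan_left_seat below 0.009 m and distance between tin_b and pan_right_seat below 0.009 m) or (distance between tin_b and pan_left_seat below 0.009 m and distance between tin_a and pan_right_seat below 0.009 m)) and (value of joint beam above 0.075 rad or value of joint beam below -0.075 rad) and contact force between the fingers and tin_a below 0.05 N and contact force between the fingers and tin_b below 0.05 N and contact force between the arm and balance below 0.05 N), for 0.4 s.
2. the tin that dropped is taken up: the beam swings back through level while that tin is in the fingers and the other stays on its pan (((contact force between the fingers and tin_a above 0.5 N and contact force between the fingers and tin_b below 0.05 N and (distance between tin_b and pan_left_seat below 0.009 m or distance between tin_b and pan_right_seat below 0.009 m) and value of joint beam between -0.065 and 0.065 rad) or (contact force between the fingers and tin_b above 0.5 N and contact force between the fingers and tin_a below 0.05 N and (distance between tin_a and pan_left_seat below 0.009 m or distance between tin_a and pan_right_seat below 0.009 m) and value of joint beam between -0.065 and 0.065 rad))).
At the end, for the whole second after the job is handed in: One tin lies flat and still in the clip bay, within 6 mm of its centre line, and keeps the orange end stop pushed in by more than 1.5 mm; the other tin lies on its pan of the balance, centred within 9 mm; the robot touches nothing ((((x of tin_a in the frame of bay between 0.02 and 0.085 m and y of tin_a in the frame of bay between -0.006 and 0.006 m and z of tin_a in the frame of bay below 0.008 m and angle between tin_a's own z axis and vertical below 0.12 rad and linear speed of tin_a below 0.01 m/s) and (distance between tin_b and pan_left_seat below 0.009 m or distance between tin_b and pan_right_seat below 0.009 m)) or ((x of tin_b in the frame of bay between 0.02 and 0.085 m and y of tin_b in the frame of bay between -0.006 and 0.006 m and z of tin_b in the frame of bay below 0.008 m and angle between tin_b's own z axis and vertical below 0.12 rad and linear speed of tin_b below 0.01 m/s) and (distance between tin_a and pan_left_seat below 0.009 m or distance between tin_a and pan_right_seat below 0.009 m))) and value of joint end_stop above 0.0015 m and contact force between the arm and anything else below 0.05 N).
It fails at once if the end stop is driven to the end of its travel (9.5 mm or more) (value of joint end_stop above 0.0095 m).
It fails at once if the balance is pressed or struck with more than 40 N (contact force between anything else and balance above 40 N).
It fails at once if a tin is tipped by more than 30 degrees (angle between any of tin_a, tin_b's own z axis and vertical above 0.52 rad).
It fails at once if the spool, the tape measure or the thimble is shifted by more than 20 mm (distance of any of green_spool, tape_measure, thimble from where it was at the start of the episode above 0.02 m).
It also fails if it takes over 72 s, if anything falls off the work surface, if the arm or the gripper's body presses on something with over 40 N, if the wrist force passes 120 N, or if a joint passes its speed limit or range.

## Working session

There is one attempt and no reset: what is moved stays moved. The work goes in short steps, Python scripts to look and compute and a shell command to move; the robot and the scene stay as the last step left them, time stands still between calls to the robot, and variables do not carry over. Pictures are saved under pics/ and viewed, at most 10 in all, crops included, and the job is handed in when it is done.

```bash
mkdir -p pics
python3 - <<'E'
from bench import ctrl
import cv2,numpy as np
s=ctrl.get_state();print({k:np.round(v,3) for k,v in s.items()})
for n in("scene","side"):
    im,d=ctrl.get_image(n);cv2.imwrite(f"pics/{n}0.png",im);np.savez(f"{n}0.npz",im=im,d=d)
    c=ctrl.camera_info(n);print(n,np.round(c["intrinsics"],1).tolist(),c["D"],-c["R"].T@c["t"],np.round(c["R"],2).tolist())
E
```

```text
{'time': np.float64(0.0), 'joint_positions': array([ 1.284,  0.322, -0.07 ,  1.452,  0.023,  1.371, -0.057]), 'qd': array([-0.001, -0.001, -0.001,  0.001, -0.   , -0.   ,  0.002]), 'joint_torque': array([ 0.0000e+00, -4.9129e+01, -4.0400e-01, -3.1253e+01, -6.4000e-02,
        4.4000e-02,  0.0000e+00]), 'position': array([ 0.192, -0.62 ,  0.182]), 'tool_rot': array([-3.104e+00, -4.710e-01,  1.000e-03]), 'ft_force': array([-0.528,  0.093,  0.217]), 'torque': array([-0.058, -0.027, -0.004]), 'grip_force': np.float64(0.0), 'grip_width': np.float64(0.998)}
scene [[458.9, 0.0, 279.5], [0.0, 458.9, 202.0], [0.0, 0.0, 1.0]] [-0.12608652  0.          0.          0.          0.        ] [0.03489924 0.68383173 0.84985778] [[-0.88, -0.47, 0.02], [-0.36, 0.63, -0.69], [0.31, -0.61, -0.73]]
side [[541.1, 0.0, 280.5], [0.0, 541.1, 209.8], [0.0, 0.0, 1.0]] [0.05393127 0.         0.         0.         0.        ] [ 0.26478896 -1.15734617  0.83379921] [[1.0, -0.09, 0.01], [-0.04, -0.53, -0.85], [0.09, 0.84, -0.53]]
```

View pics/scene0.png

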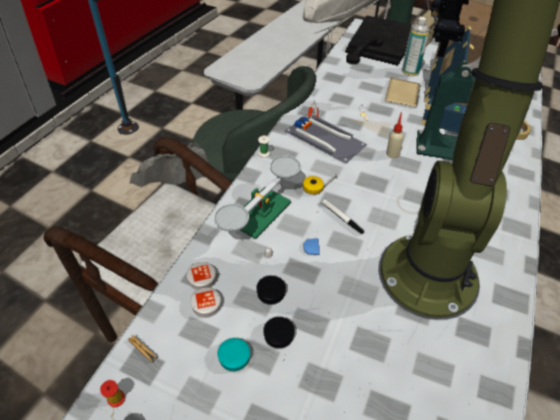

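View pics/side0.png

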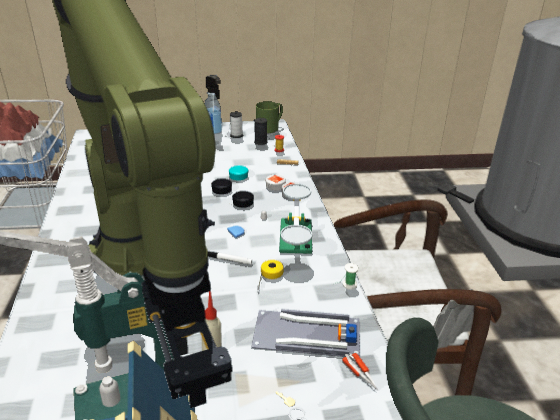

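The scene view shows the two tins at (202,274) and (206,301). The balance pans are at (286,167) and (232,217). The bay is at (326,138), with its blue stop at (302,124). The side view shows one tin at (275,182), the other mostly hidden behind the far pan at (296,190), and the bay at (308,332) with its stop at (348,332).

```bash
cat > h.py <<'E'
from bench import ctrl
import cv2,numpy as np
def rays(c,uv):
    n=cv2.undistortPoints(np.float64(uv).reshape(-1,1,2),c["intrinsics"],np.float64(c["D"]))[:,0]
    return -c["R"].T@c["t"], np.c_[n,np.ones(len(n))]@c["R"]
def plane(c,uv,z):
    o,r=rays(c,uv); return o+r*((z-o[2])/r[:,2])[:,None]
def cloud(c,d):
    v,u=np.indices(d.shape); o,r=rays(c,np.c_[u.ravel(),v.ravel()])
    return (o+r*d.reshape(-1,1)).reshape(*d.shape,3)
def tri(cs,uvs):
    A=np.zeros((3,3));b=np.zeros(3)
    for c,uv in zip(cs,uvs):
        o,r=rays(c,[uv]);r=r[0]/np.linalg.norm(r);P=np.eye(3)-np.outer(r,r);A+=P;b+=P@o
    return np.linalg.solve(A,b)
def blobs(m,amin=20):
    n,l,s,c=cv2.connectedComponentsWithStats(m.astype(np.uint8));return [(c[i],s[i,4],l==i) for i in range(1,n) if s[i,4]>=amin]
def hsv(im): return cv2.cvtColor(im,cv2.COLOR_BGR2HSV)
def circ(p):
    A=np.c_[2*p[:,:2],np.ones(len(p))];x=np.linalg.lstsq(A,(p[:,:2]**2).sum(1),rcond=None)[0];return x[:2],np.sqrt(x[2]+x[0]**2+x[1]**2)
E
python3 - <<'E'
from h import *
for n in("scene","side"):
    z=np.load(n+"0.npz");im,d=z["im"],z["d"];c=ctrl.camera_info(n);P=cloud(c,d);H=hsv(im)
    ok=(d>0)&(P[...,0]>0.1)&(P[...,0]<1)&(abs(P[...,1])<0.95)&(P[...,2]>-.01)
    for nm,lo,hi in(("orange",(3,120,120),(18,255,255)),("red",(0,120,100),(6,255,255)),("blue",(100,120,60),(125,255,255)),("green",(60,80,30),(90,255,255)),("yellow",(22,150,120),(32,255,255))):
        m=(cv2.inRange(H,lo,hi)>0)&ok
        for ce,a,l in blobs(m,15):
            p=P[l];print(n,nm,ce.round(1),a,np.median(p,0).round(3),"z",np.percentile(p[:,2],[5,50,95]).round(3))
    m=ok&(P[...,2]>.06)&(P[...,2]<.1)
    for ce,a,l in blobs(m,60): p=P[l];print(n,"hi",ce.round(1),a,p.mean(0).round(3),p.min(0).round(3),p.max(0).round(3))
    m=ok&(P[...,2]>.006)&(P[...,2]<.035)
    for ce,a,l in blobs(m,60): p=P[l];print(n,"lo",ce.round(1),a,p.mean(0).round(3),p.min(0).round(3),p.max(0).round(3))
    x=im[100:200,270:410] if n=="scene" else im[280:380,220:400]
    cv2.imwrite(f"pics/bay_{n}.png",cv2.resize(x,None,fx=4,fy=4,interpolation=2))
E
```

```text
scene orange [309.8 111.3] 33 [ 0.501 -0.418  0.007] z [0.004 0.007 0.008]
scene orange [397.9 126.9] 57 [ 0.209 -0.349  0.102] z [0.089 0.102 0.128]
scene orange [306.6 124.8] 32 [ 0.474 -0.338  0.016] z [0.005 0.016 0.02 ]
scene orange [200.7 272.8] 233 [0.44  0.257 0.024] z [0.021 0.024 0.026]
scene orange [204.9 299. ] 265 [0.395 0.307 0.023] z [0.021 0.023 0.026]
scene orange [140.5 346.8] 154 [0.45  0.455 0.009] z [0.004 0.009 0.012]
scene orange [112.8 399.5] 68 [0.42  0.57  0.014] z [0.003 0.014 0.052]
scene red [309.8 111.3] 33 [ 0.501 -0.418  0.007] z [0.004 0.007 0.008]
scene red [398.  126.1] 68 [ 0.209 -0.349  0.103] z [0.09  0.103 0.13 ]
scene red [208.4 271.2] 19 [0.428 0.245 0.023] z [0.021 0.023 0.026]
scene red [197.7 274.9] 79 [0.441 0.265 0.024] z [0.021 0.024 0.025]
scene red [202.3 297.3] 61 [0.403 0.303 0.024] z [0.021 0.024 0.026]
scene red [108.6 388.1] 223 [0.429 0.559 0.051] z [0.048 0.051 0.053]
scene red [118.  402.4] 54 [0.417 0.565 0.004] z [0.001 0.004 0.007]
scene blue [445.3 119. ] 85 [ 0.108 -0.556  0.04 ] z [0.011 0.04  0.065]
scene blue [299.8 122
[... 6891 characters left out ...]
5 0.03  0.006] [0.288 0.078 0.014]
side lo [229.3 256.8] 241 [ 0.25  -0.069  0.013] [ 0.196 -0.092  0.006] [ 0.303 -0.042  0.02 ]
side lo [271.8 268.2] 359 [ 0.351 -0.131  0.02 ] [ 0.325 -0.154  0.006] [ 0.379 -0.084  0.03 ]
side lo [349.7 280.3] 104 [ 0.53  -0.189  0.019] [ 0.518 -0.196  0.006] [ 0.547 -0.172  0.035]
side lo [324.8 321.8] 855 [ 0.45  -0.314  0.013] [ 0.355 -0.374  0.006] [ 0.514 -0.268  0.028]
side lo [402.4 376.4] 2037 [ 0.571 -0.476  0.024] [ 0.545 -0.577  0.006] [ 0.627 -0.329  0.035]
side lo [320.7 350.1] 878 [ 0.429 -0.39   0.01 ] [ 0.34  -0.492  0.006] [ 0.52  -0.352  0.019]
side lo [359.5 361.4] 109 [ 0.502 -0.423  0.008] [ 0.49  -0.448  0.006] [ 0.513 -0.395  0.012]
```

View pics/bay_side.png

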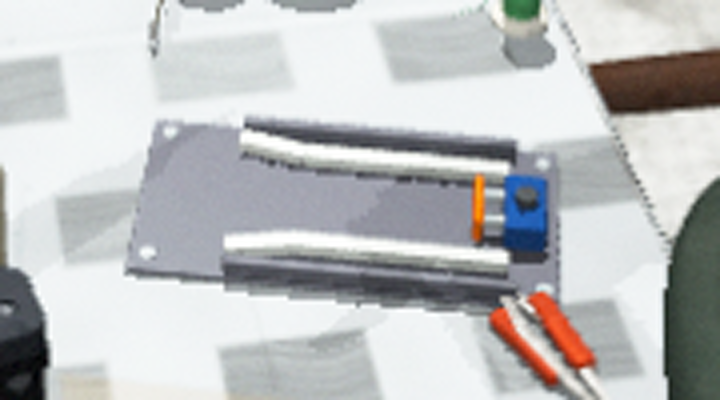

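The crop shows the bay in the side view. The open end is on the left, the white cheeks are at full-image (280–347, 315–345), and the orange face is at about (339,331), so the channel runs roughly along world +x. Next I'll fit the places and get the wrist camera mount.

Run:
```python
from h import *
from scipy.spatial.transform import Rotation as Ro
Z={};
for n in("scene","side"):
    z=np.load(n+"0.npz");c=ctrl.camera_info(n);P=cloud(c,z["d"]);Z[n]=(c,z["im"],P)
    p=P.reshape(-1,3)
    for nm,ce,zz in(("t1",(.441,.257),(.018,.03)),("t2",(.397,.306),(.018,.03))):
        q=p[(np.hypot(*(p[:,:2]-ce).T)<.033)&(p[:,2]>zz[0])&(p[:,2]<zz[1])]
        print(n,nm,len(q),q.mean(0).round(4),np.ptp(q,0).round(3))
    for nm,ce in(("L",(.43,.13)),("R",(.43,-.08))):
        q=p[(np.hypot(*(p[:,:2]-ce).T)<.055)&(p[:,2]>.073)&(p[:,2]<.095)]
        hull=cv2.convexHull(np.float32(q[:,:2]))[:,0]
        print(n,nm,len(q),q.mean(0).round(4),(q.min(0)/2+q.max(0)/2).round(4),np.ptp(q,0).round(3),"minc",cv2.minEnclosingCircle(np.float32(q[:,:2])))
# label triangulation of tin 2
def lab(n,g):
    c,im,P=Z[n];H=hsv(im);m=(cv2.inRange(H,(0,110,110),(18,255,255))>0)
    return min(blobs(m,20),key=lambda b:np.hypot(*(b[0]-g)))[0]
print("tin2 tri",tri([Z["scene"][0],Z["side"][0]],[lab("scene",(204,299)),lab("side",(275,178))]).round(4))
# bay: side crop corners onto z=.004
c=Z["side"][0]
print(plane(c,[(220+x/4-.4,280+y/4-.4) for x,y in((157,121),(125,272),(560,152),(553,312))],.004).round(4))
w=ctrl.camera_info("wrist");s=ctrl.get_state();R=Ro.from_rotvec(s["tool_rot"]).as_matrix()
print("cam in tool",R.T@(-w["R"].T@w["t"]-s["position"]),(R.T@w["R"].T).round(2).tolist(),w["intrinsics"][0,0])
```

```text
scene t1 546 [0.4387 0.2593 0.0231] [0.062 0.062 0.01 ]
scene t2 592 [0.3942 0.3087 0.0232] [0.06  0.06  0.009]
scene L 744 [0.4387 0.13   0.0813] [0.4386 0.1296 0.0822] [0.079 0.078 0.012] minc ((0.4383822977542877, 0.12884530425071716), 0.040080998092889786)
scene R 544 [ 0.4129 -0.0782  0.08  ] [ 0.413  -0.0783  0.0801] [0.073 0.081 0.012] minc ((0.4125920832157135, -0.07814724743366241), 0.04091266915202141)
side t1 36 [0.4291 0.2699 0.0251] [0.047 0.038 0.006]
side t2 173 [0.3969 0.3014 0.0244] [0.06  0.063 0.012]
side L 364 [0.4401 0.1278 0.0823] [0.4395 0.1267 0.0829] [0.076 0.083 0.013] minc ((0.44090282917022705, 0.12668855488300323), 0.041928596794605255)
side R 509 [ 0.4141 -0.0808  0.0821] [ 0.4144 -0.0806  0.0842] [0.076 0.086 0.014] minc ((0.41579118371009827, -0.08055547624826431), 0.04291175305843353)
tin2 tri [0.3962 0.3071 0.0232]
[[ 0.3124 -0.2565  0.004 ]
 [ 0.2896 -0.3666  0.004 ]
 [ 0.5309 -0.2977  0.004 ]
 [ 0.5024 -0.4099  0.004 ]]
cam in tool [ 0.07693379 -0.00152979 -0.20117016] [[-0.0, -0.96, -0.28], [1.0, -0.0, -0.0], [0.0, -0.28, 0.96]] 302.41726921624866
```

```bash
python3 -m handwheel '[[0.087,0.05,-0.03,-0.01,0,0,0],[0.087,0.05,-0.03,-0.01,0,0,0],[0.087,0.05,-0.03,-0.01,0,0,0],[0.087,0.05,-0.03,-0.01,0,0,0],[0.087,0.05,-0.03,-0.01,0,0,0],[0.087,0.05,-0.03,-0.01,0,0,0],[0.087,0,0,0,0,0,0],[0.087,0,0,0,0,0,0]]' 20
python3 - <<'E'
from h import *
c=ctrl.camera_info("wrist");im,d=ctrl.get_image("wrist");cv2.imwrite("pics/w1.png",im);np.savez("w1.npz",im=im,d=d,**{k:np.array(v) for k,v in c.items() if k in("R","t","intrinsics","D")})
E
```

```text
time: 1.1
position: [0.4252, -0.3602, 0.2429]
tool_rot: [3.106, 0.471, -0.002]
ft_force: [-0.5, -1.0, -0.4]
grip_width: 1.0
grip_force: 0.0
```

View pics/w1.png

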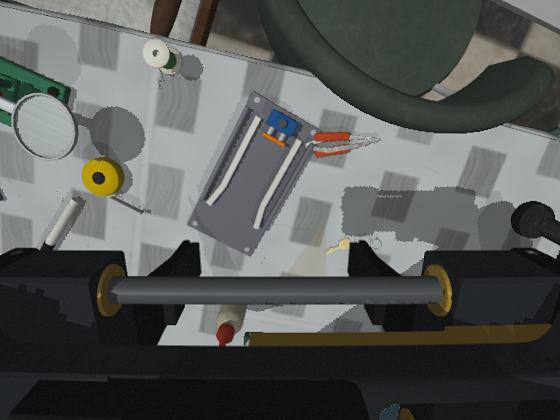

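The wrist view shows the bay whole: plate corners at about (190,223), (250,255) and (253,92), cheeks at (208–262, 118–200) and (257–298, 140–225), and the orange face at (273,140).

```bash
cat > bay.py <<'E'
from h import *
z=np.load("w1.npz");im,d=z["im"],z["d"];c=z
P=cloud(c,d);H=hsv(im)
m=np.zeros(d.shape,bool);m[85:260,185:325]=1
wh=m&(H[...,1]<40)&(H[...,2]>190)&(P[...,2]>.007)&(P[...,2]<.018)
L=[]
for ce,a,l in blobs(wh,60):
    v,u=np.nonzero(l);p=plane(c,np.c_[u,v],.012);L.append(p);print(ce.round(1),a,p.mean(0).round(4),np.median(P[l][:,2]).round(4))
ax=np.array([np.cos(np.radians(-10.7)),np.sin(np.radians(-10.7))])
for it in range(3):
    pr=[]
    for p in L:
        t=p[:,:2]@ax;lo=t.min();q=p[(t>lo+.05)&(t<t.max()-.004)]
        vx,vy,x0,y0=cv2.fitLine(np.float32(q[:,:2]),cv2.DIST_L2,0,.001,.001).ravel();v=np.array([vx,vy]);v*=np.sign(v@ax);pr.append((v,np.array([x0,y0]),lo,t.max()))
    ax=sum(v for v,*_ in pr);ax/=np.linalg.norm(ax)
nn=np.array([-ax[1],ax[0]])
print("ax deg",np.degrees(np.arctan2(ax[1],ax[0])),"each",[np.degrees(np.arctan2(v[1],v[0])) for v,*_ in pr])
off=[x@nn for _,x,*_ in pr];print("offs",off,"mid",np.mean(off),"sep",np.ptp(off),"ends",[(a,b) for _,_,a,b in pr])
gr=m&(abs(P[...,2]-.004)<.004)&(H[...,2]<150)
o=m&(cv2.inRange(H,(3,120,120),(20,255,255))>0)
v,u=np.nonzero(o);k=u<295;p=plane(c,np.c_[u,v][k],.018)[:,:2];print("orange along",np.percentile(p@ax,[2,50,98]),"across",np.percentile(p@nn,[2,50,98]),"z",np.median(P[o][:,2]))
g=m&(H[...,2]<150)&(H[...,1]<60);g=max(blobs(g),key=lambda b:b[1])[2];v,u=np.nonzero(g);p=plane(c,np.c_[u,v],.004)[:,:2]
print("plate along",np.percentile(p@ax,[.2,1,99,99.8]),"across",np.percentile(p@nn,[.5,2,98,99.5]))
# balance+pans in this view
for nm,ce in(("R",(.413,-.079)),):
    q=P.reshape(-1,3);q=q[(np.hypot(*(q[:,:2]-ce).T)<.055)&(q[:,2]>.07)&(q[:,2]<.095)];print(nm,cv2.minEnclosingCircle(np.float32(q[:,:2])),np.median(q[:,2]))
E
python3 bay.py
```

```text
[235.7 158.8] 409 [ 0.4314 -0.299   0.012 ] 0.012
[277.3 179.4] 325 [ 0.4206 -0.3645  0.012 ] 0.0121
ax deg -11.554167 each [np.float32(-11.5952425), np.float32(-11.513092)]
offs [np.float32(-0.20724393), np.float32(-0.27212238)] mid -0.23968315 sep 0.06487845 ends [(np.float64(0.40615579327430257), np.float64(0.5486229990903754)), (np.float64(0.4063977300407832), np.float64(0.5482390169069894))]
orange along [0.53100068 0.53344755 0.53584955] across [-0.25582297 -0.23942606 -0.22324483] z 0.00841788688999029
plate along [0.32722588 0.33655187 0.59062191 0.59763048] across [-0.30833284 -0.2992204  -0.18392329 -0.1773346 ]
R ((0.4131632447242737, -0.078065887093544), 0.03970881178975105) 0.08121649818363413
```

```bash
cat > plan.py <<'E'
import sys
from h import *
from scipy.spatial.transform import Rotation as Ro
# plan.py width x y z yaw n [x y z yaw n ...] : rows in tool axes towards waypoints (yaw = direction of tool y)
s=ctrl.get_state();p=np.array(s["position"]);R=Ro.from_rotvec(s["tool_rot"])
a=list(map(float,sys.argv[1:]));w=a[0]
y=R.as_matrix()[:,1];print("from",p.round(4),"yaw",np.degrees(np.arctan2(y[1],y[0])).round(2),"tilt",np.degrees(np.arccos(-R.as_matrix()[2,2])).round(2),"j7",s["joint_positions"][6].round(2))
for i in range(1,len(a),5):
    t=np.array(a[i:i+3]);th=np.radians(a[i+3]);n=int(a[i+4])
    Y=np.array([np.cos(th),np.sin(th),0]);Zt=np.array([0,0,-1.]);T=Ro.from_matrix(np.c_[np.cross(Y,Zt),Y,Zt])
    rv=(R.inv()*T).as_rotvec()/n;st=(t-p)/n
    for k in range(n):
        print([w]+[round(float(v),4) for v in R.inv().apply(st)]+[round(float(v),2) for v in np.degrees(rv)])
        R=R*Ro.from_rotvec(rv)
    p=t
E
python3 plan.py 0.087 0.50 -0.03 0.22 -20 7 0.43 0.30 0.22 42 7
```

```text
from [ 0.4246 -0.361   0.2428] yaw -72.86 tilt 0.08 j7 -0.64
[0.087, 0.0242, -0.042, 0.0032, -0.01, 0.01, -7.55]
[0.087, 0.0295, -0.0385, 0.0032, -0.01, 0.01, -7.55]
[0.087, 0.0343, -0.0343, 0.0032, -0.01, 0.01, -7.55]
[0.087, 0.0385, -0.0294, 0.0032, -0.01, 0.01, -7.55]
[0.087, 0.0421, -0.0241, 0.0032, -0.01, 0.01, -7.55]
[0.087, 0.0449, -0.0184, 0.0032, -0.01, 0.01, -7.55]
[0.087, 0.0469, -0.0123, 0.0032, -0.01, 0.01, -7.55]
[0.087, 0.0409, -0.0255, 0.0, 0.0, -0.0, -8.86]
[0.087, 0.0443, -0.0189, 0.0, 0.0, -0.0, -8.86]
[0.087, 0.0467, -0.0119, 0.0, 0.0, -0.0, -8.86]
[0.087, 0.048, -0.0045, 0.0, 0.0, -0.0, -8.86]
[0.087, 0.0481, 0.0029, 0.0, 0.0, -0.0, -8.86]
[0.087, 0.0471, 0.0103, 0.0, 0.0, -0.0, -8.86]
[0.087, 0.0449, 0.0174, 0.0, 0.0, -0.0, -8.86]
```

```bash
python3 -m handwheel '[[0.087,0.0242,-0.042,0.0032,0,0,-7.55],[0.087,0.0295,-0.0385,0.0032,0,0,-7.55],[0.087,0.0343,-0.0343,0.0032,0,0,-7.55],[0.087,0.0385,-0.0294,0.0032,0,0,-7.55],[0.087,0.0421,-0.0241,0.0032,0,0,-7.55],[0.087,0.0449,-0.0184,0.0032,0,0,-7.55],[0.087,0.0469,-0.0123,0.0032,0,0,-7.55],[0.087,0.0409,-0.0255,0,0,0,-8.86],[0.087,0.0443,-0.0189,0,0,0,-8.86],[0.087,0.0467,-0.0119,0,0,0,-8.86],[0.087,0.048,-0.0045,0,0,0,-8.86],[0.087,0.0481,0.0029,0,0,0,-8.86]]'
python3 -m handwheel '[[0.087,0.0471,0.0103,0,0,0,-8.86],[0.087,0.0449,0.0174,0,0,0,-8.86],[0.087,0,0,0,0,0,0],[0.087,0,0,0,0,0,0],[0.087,0,0,0,0,0,0]]'
cat > look.py <<'E'
import sys
from h import *
n=sys.argv[1];cam=sys.argv[2] if len(sys.argv)>2 else "wrist"
c=ctrl.camera_info(cam);im,d=ctrl.get_image(cam);cv2.imwrite(f"pics/{n}.png",im);np.savez(n+".npz",im=im,d=d,**{k:np.array(v) for k,v in c.items() if k in("R","t","intrinsics","D")})
E
python3 look.py w2
python3 - <<'E'
from h import *
c=np.load("w2.npz");P=cloud(c,c["d"]);H=hsv(c["im"]);q=P.reshape(-1,3);uv=np.indices(c["d"].shape)[::-1].reshape(2,-1).T
ref={}
for n in("scene0","w2"):
    z=np.load(n+".npz");cc=ctrl.camera_info("scene") if n=="scene0" else z
    m=(cv2.inRange(hsv(z["im"]),(0,110,110),(18,255,255))>0);m=cv2.morphologyEx(m.astype(np.uint8),cv2.MORPH_CLOSE,np.ones((7,7)))
    PP=cloud(cc,z["d"])
    for k,ce in(("t1",(.4387,.2593)),("t2",(.395,.308))):
        for b in blobs(m,60):
            if np.hypot(*(np.median(PP[b[2]],0)[:2]-ce))<.02: ref.setdefault(k,[]).append((cc,b[0]));print(n,k,b[0],b[1],np.median(PP[b[2]],0).round(4))
for k,v in ref.items(): print(k,"tri label",tri(*zip(*v)).round(4))
for k,ce in(("t1",(.4387,.2593)),("t2",(.395,.308)),("L",(.439,.129))):
    zl=(.018,.03) if k!="L" else (.074,.092);r=.036 if k!="L" else .05
    s=(np.hypot(*(q[:,:2]-ce).T)<r)&(q[:,2]>zl[0])&(q[:,2]<zl[1]);p=q[s];print(k,s.sum(),p.mean(0).round(4),cv2.minEnclosingCircle(np.float32(p[:,:2])),np.median(p[:,2]).round(4))
E
```

```text
time: 2.65
position: [0.4505, 0.206, 0.2207]
tool_rot: [1.701, 2.641, -0.001]
ft_force: [1.0, -0.1, -0.5]
grip_width: 0.999
grip_force: 0.0
time: 3.28
position: [0.4313, 0.2987, 0.2206]
tool_rot: [1.281, 2.868, -0.002]
ft_force: [0.3, 0.4, 0.4]
grip_width: 1.005
grip_force: 0.0
scene0 t1 [200.64489796 272.74285714] 245 [0.4401 0.257  0.0236]
scene0 t2 [204.8115942  298.90942029] 276 [0.3949 0.3074 0.0234]
w2 t1 [259.27848101 207.89592124] 711 [0.4405 0.2589 0.0244]
w2 t2 [258.42143727 158.04019488] 821 [0.3952 0.3091 0.0244]
t1 tri label [0.4401 0.2583 0.0244]
t2 tri label [0.3946 0.3088 0.0255]
t1 1608 [0.4398 0.2592 0.024 ] ((0.4375078082084656, 0.2596189081668854), 0.03504946827888489) 0.0241
t2 1794 [0.3952 0.3088 0.0241] ((0.3954177498817444, 0.3082052767276764), 0.03163056820631027) 0.0241
L 491 [0.458  0.124  0.0817] ((0.4409806728363037, 0.13183200359344482), 0.0394524447619915) 0.0811
```

View pics/w2.png

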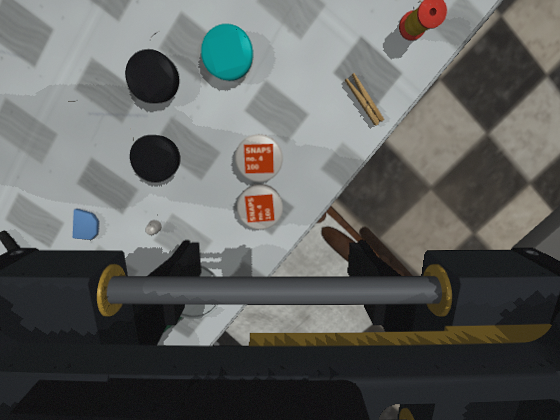

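The picture shows the tins at (259,158) and (260,207), clear of the look-alikes. I'll grasp the far one (258,158) first.

```bash
python3 plan.py 0.087 0.3952 0.3086 0.06 42 4 0.3952 0.3086 0.011 42 3
```

```text
from [0.4311 0.299  0.2207] yaw 41.88 tilt 0.05 j7 0.01
[0.087, 0.0078, -0.0051, 0.0402, -0.01, 0.01, -0.03]
[0.087, 0.0078, -0.0051, 0.0402, -0.01, 0.01, -0.03]
[0.087, 0.0078, -0.0051, 0.0402, -0.01, 0.01, -0.03]
[0.087, 0.0078, -0.0051, 0.0402, -0.01, 0.01, -0.03]
[0.087, -0.0, -0.0, 0.0163, 0.0, -0.0, 0.0]
[0.087, -0.0, -0.0, 0.0163, 0.0, -0.0, 0.0]
[0.087, -0.0, -0.0, 0.0163, 0.0, -0.0, 0.0]
```

```bash
python3 -m handwheel '[[0.087,0.0078,-0.0051,0.0402,0,0,0],[0.087,0.0078,-0.0051,0.0402,0,0,0],[0.087,0.0078,-0.0051,0.0402,0,0,0],[0.087,0.0078,-0.0051,0.0402,0,0,0],[0.087,0,0,0.0163,0,0,0],[0.087,0,0,0.0163,0,0,0],[0.087,0,0,0.0163,0,0,0],[0.087,0,0,0,0,0,0],[0.087,0,0,0,0,0,0]]' 20
python3 -m handwheel '[[0.05,0,0,0,0,0,0],[0.05,0,0,0,0,0,0],[0.05,0,0,0,0,0,0],[0.05,0,0,0,0,0,0],[0.05,0,0,0,0,0,0],[0.05,0,0,0,0,0,0]]' 20
```

```text
time: 4.45
position: [0.3945, 0.3109, 0.0118]
tool_rot: [1.275, 2.871, 0.001]
ft_force: [0.6, 0.2, -0.4]
grip_width: 1.002
grip_force: 0.0
time: 5.2
position: [0.394, 0.3104, 0.0112]
tool_rot: [-1.275, -2.871, 0.0]
ft_force: [-0.4, 0.5, -0.9]
grip_width: 0.581
grip_force: 0.0
```

```bash
python3 look.py w3
python3 - <<'E'
import cv2,numpy as np
from bench import ctrl
im,_=ctrl.get_image("scene")
a=cv2.resize(cv2.imread("pics/w3.png")[60:340,120:440],(640,560)) 
cv2.imwrite("pics/w3b.png",np.hstack([a[:, :400+0],cv2.resize(im[210:350,130:330],(400,280)).repeat(2,0)]))
s=ctrl.get_state();print(s["grip_width"],s["grip_force"])
E
```

```text
0.5759903532369571 0.0
```

View pics/w3b.png

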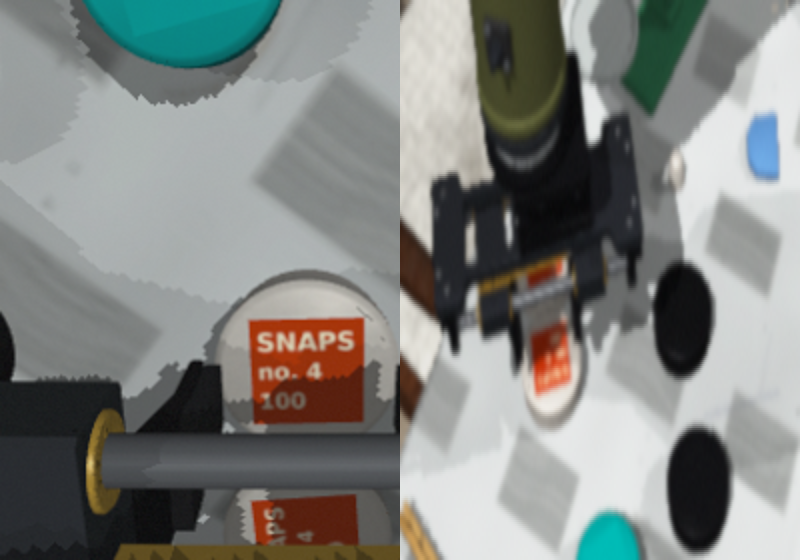

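Run:
```python
from h import *
from scipy.spatial.transform import Rotation as Ro
z=np.load("w3.npz");s=ctrl.get_state();R=Ro.from_rotvec(s["tool_rot"]).as_matrix();p=np.array(s["position"])
def proj(X): return cv2.projectPoints(np.float64([X]),cv2.Rodrigues(z["R"])[0],z["t"],z["intrinsics"],z["D"])[0].ravel().round(1)
for o in([0,0,0],[0,.025,0],[0,-.025,0],[0,.025,-.019],[0,-.025,-.019]): print(o,proj(p+R@np.array(o)))
P=cloud(z,z["d"])
m=cv2.inRange(hsv(z["im"]),(0,110,60),(18,255,255))>0
for b in blobs(m,100): print(b[0],b[1],np.median(P[b[2]],0).round(4))
q=P.reshape(-1,3);k=(q[:,2]>.015)&(q[:,2]<.04)&(np.hypot(*(q[:,:2]-[.395,.309]).T)<.05)
print(q[k].mean(0),cv2.minEnclosingCircle(np.float32(q[k][:,:2])))
# points of the left finger: low cloud in tool frame
t=(q-p)@R; f=(abs(t[:,1])>.02)&(abs(t[:,1])<.05)&(abs(t[:,0])<.03)&(t[:,2]>-.05)&(t[:,2]<.012)&(q[:,2]>.005)
print(f.sum()); h=t[f]
for a in np.arange(-.05,.012,.008):
    g=h[(h[:,2]>=a)&(h[:,2]<a+.008)]
    for sgn in(-1,1):
        gg=g[g[:,1]*sgn>0]
        if len(gg)>5: print("z",a.round(3),sgn,len(gg),"x",np.percentile(gg[:,0],[2,98]).round(3),"y",np.percentile(gg[:,1],[2,98]).round(3))
```

```text
[0, 0, 0] [272.9 235.5]
[0, 0.025, 0] [308.  235.5]
[0, -0.025, 0] [237.7 235.5]
[0, 0.025, -0.019] [311.2 246.1]
[0, -0.025, -0.019] [234.4 246.1]
[479.74481328 133.84094053] 1446 [0.4476 0.4553 0.0097]
[274.35726073 245.66047855] 2424 [0.3965 0.3093 0.0242]
[274.1837645  319.87778769] 1121 [0.4357 0.2665 0.0241]
[0.39364671 0.31104177 0.02378307] ((0.40152275562286377, 0.301649272441864), 0.040853351354599)
1875
z -0.05 -1 156 x [-0.006  0.013] y [-0.033 -0.024]
z -0.05 1 166 x [-0.006  0.013] y [0.026 0.034]
z -0.042 -1 59 x [-0.006  0.013] y [-0.033 -0.024]
z -0.042 1 57 x [-0.003  0.013] y [0.026 0.034]
z -0.018 -1 686 x [-0.022  0.019] y [-0.03 -0.02]
z -0.018 1 715 x [-0.022  0.018] y [0.02 0.03]
z -0.01 -1 20 x [-0.017  0.021] y [-0.031 -0.021]
z -0.01 1 15 x [0.002 0.021] y [0.021 0.031]
```

Run:
```python
from h import *
# finger points in the wrist camera-fixed tool frame; cam in tool known from the start
ct=np.array([.07693,-.00153,-.20117]);A=np.array([[0,-.96,-.28],[1,0,0],[0,-.28,.96]]);A[:,1]=[-np.cos(np.arcsin(.28)),0,-.28];A[:,2]=[-.28,0,np.cos(np.arcsin(.28))]
for n in("w1","w2","w3"):
    z=np.load(n+".npz");d=z["d"];v,u=np.indices(d.shape);nn=cv2.undistortPoints(np.float64(np.c_[u.ravel(),v.ravel()]).reshape(-1,1,2),z["intrinsics"],z["D"])[:,0]
    t=(np.c_[nn,np.ones(len(nn))]*d.reshape(-1,1))@A.T+ct
    V=hsv(z["im"])[...,2].ravel()
    f=(abs(t[:,0])<.03)&(abs(t[:,1])<.07)&(t[:,2]>-.1)&(V<60)&((t[:,2]<-.02))
    for s in(-1,1):
        g=t[f&(t[:,1]*s>0)];h=g[g[:,2]>np.percentile(g[:,2],99)-.002] if len(g) else g
        if len(g):print(n,s,len(g),"z pct",np.percentile(g[:,2],[50,90,99,100]).round(3),"tip x",np.ptp(h[:,0]).round(3),h.mean(0).round(3),"inner y",np.percentile(abs(g[:,1]),[1,99]).round(3))
    dk=(V<60)&(abs(t[:,1])<.07)&(t[:,2]>-.034)&(t[:,2]<.03)&(abs(t[:,0])<.03);print(n,"dark below",dk.sum(),np.round(t[dk][:3],3).tolist())
```

```text
w1 -1 1819 z pct [-0.074 -0.048 -0.042 -0.041] tip x 0.02 [ 0.006 -0.047 -0.042] inner y [0.045 0.056]
w1 1 1764 z pct [-0.073 -0.047 -0.041 -0.04 ] tip x 0.02 [ 0.005  0.044 -0.042] inner y [0.042 0.053]
w1 dark below 0 []
w2 -1 1865 z pct [-0.074 -0.048 -0.042 -0.039] tip x 0.02 [ 0.005 -0.047 -0.042] inner y [0.045 0.056]
w2 1 1822 z pct [-0.072 -0.046 -0.04  -0.037] tip x 0.019 [ 0.007  0.044 -0.04 ] inner y [0.042 0.053]
w2 dark below 0 []
w3 -1 1455 z pct [-0.073 -0.049 -0.041 -0.039] tip x 0.017 [ 0.008 -0.029 -0.042] inner y [0.026 0.038]
w3 1 1420 z pct [-0.073 -0.048 -0.042 -0.04 ] tip x 0.02 [ 0.007  0.026 -0.042] inner y [0.023 0.035]
w3 dark below 0 []
```

The reported TCP and the fingers disagree. In the wrist depth the finger tips end about 40 mm short of the TCP (tool z ≈ −0.040), so they closed above the tin. I'll open, shift, go down in small steps watching force and contact, and check with the camera.

```bash
python3 -m handwheel '[[0.087,-0.005,0.001,0,0,0,0],[0.087,0,0,0,0,0,0],[0.087,0,0,0,0,0,0],[0.087,0,0,0,0,0,0],[0.087,0,0,0.01,0,0,0],[0.087,0,0,0.005,0,0,0],[0.087,0,0,0,0,0,0]]' 20
python3 look.py w4
cat > tip.py <<'E'
import sys
from h import *
ct=np.array([.07693,-.00153,-.20117]);s_=.28;c_=np.sqrt(1-s_*s_);A=np.array([[0,-c_,-s_],[1,0,0],[0,-s_,c_]])
def tool(n):
    z=np.load(n+".npz");d=z["d"];v,u=np.indices(d.shape);nn=cv2.undistortPoints(np.float64(np.c_[u.ravel(),v.ravel()]).reshape(-1,1,2),z["intrinsics"],z["D"])[:,0]
    return (np.c_[nn,np.ones(len(nn))]*d.reshape(-1,1))@A.T+ct,hsv(z["im"]).reshape(-1,3),z
if __name__=="__main__":
    t,h,z=tool(sys.argv[1])
    f=(h[:,2]<60)&(abs(t[:,0])<.03)&(abs(t[:,1])<.07)&(t[:,2]>-.065)&(t[:,2]<.03)
    for s in(-1,1):
        g=t[f&(t[:,1]*s>0)];print("finger",s,len(g),"z",np.percentile(g[:,2],[50,95,100]).round(3),"x",np.percentile(g[:,0],[1,99]).round(3),"y",np.percentile(abs(g[:,1]),[1,99]).round(4))
    l=(h[:,0]<18)&(h[:,1]>110)&(h[:,2]>60)&(abs(t[:,0])<.05)&(abs(t[:,1])<.03)&(t[:,2]>-.09)
    print("label in tool",l.sum(),t[l].mean(0).round(4),np.median(t[l],0).round(4))
E
python3 tip.py w4
```

```text
time: 6.18
position: [0.3975, 0.3071, -0.0046]
tool_rot: [-1.274, -2.87, 0.002]
ft_force: [-0.3, -0.9, 0.8]
grip_width: 0.998
grip_force: 0.0
finger -1 691 z [-0.053 -0.042 -0.003] x [-0.007  0.012] y [0.0445 0.0538]
finger 1 671 z [-0.053 -0.042 -0.04 ] x [-0.007  0.012] y [0.0415 0.0503]
label in tool 3050 [-0.0017 -0.0015 -0.0289] [-0.0002 -0.0009 -0.0289]
```

```bash
python3 -m handwheel '[[0.087,-0.003,0,0.008,0,0,0],[0.087,0,0,0.008,0,0,0],[0.087,0,0,0.007,0,0,0],[0.087,0,0,0,0,0,0],[0.087,0,0,0,0,0,0]]' 25
python3 -m handwheel '[[0.05,0,0,0,0,0,0],[0.05,0,0,0,0,0,0],[0.05,0,0,0,0,0,0],[0.05,0,0,0,0,0,0],[0.05,0,0,0,0,0,0]]' 25; python3 look.py w5; python3 tip.py w5
```

```text
time: 6.85
position: [0.4001, 0.3054, -0.0267]
tool_rot: [-1.275, -2.871, -0.0]
ft_force: [-0.0, -0.5, -0.6]
grip_width: 0.999
grip_force: 0.0
time: 7.48
position: [0.3998, 0.3048, -0.0268]
tool_rot: [-1.275, -2.871, 0.002]
ft_force: [-1.5, -1.6, 3.4]
grip_width: 0.713
grip_force: 25.0
finger -1 493 z [-0.055 -0.043 -0.025] x [-0.006  0.012] y [0.0323 0.0414]
finger 1 500 z [-0.055 -0.043 -0.04 ] x [-0.006  0.012] y [0.0292 0.0381]
label in tool 2785 [ 0.009  -0.0011 -0.0511] [ 0.0088 -0.0009 -0.0511]
```

Gripped at about 62 mm. Next I'll lift and measure where the tin sits in the fingers.

```bash
python3 -m handwheel '[[0.05,0,0,-0.01,0,0,0],[0.05,0,0,-0.03,0,0,0],[0.05,0,0,-0.05,0,0,0],[0.05,0,0,-0.05,0,0,0],[0.05,0,0,-0.03,0,0,0],[0.05,0,0,0,0,0,0],[0.05,0,0,0,0,0,0]]' 25
python3 look.py w6
cat > tin.py <<'E'
import sys
from tip import *
t,h,z=tool(sys.argv[1])
k=(abs(t[:,0]-.01)<.05)&(abs(t[:,1])<.04)&(t[:,2]>-.065)&(t[:,2]<-.03)&(h[:,2]>90)
zt=np.median(t[k][:,2]);g=t[k&(abs(t[:,2]-zt)<.003)]
hu=cv2.convexHull(np.float32(g[:,:2]))[:,0]
fr=hu[hu[:,0]>np.percentile(g[:,0],60)];ce=np.mean(fr,0)-[.02,0]
from scipy.optimize import least_squares
r=least_squares(lambda c:np.hypot(*(fr-c).T)-.0315,ce,loss="soft_l1",f_scale=.001);print("tin centre in tool",r.x.round(4),"top z",zt.round(4),"n",len(fr),"rms",np.sqrt(np.mean(r.fun**2)).round(5))
E
for n in w5 w6; do python3 tin.py $n; done; python3 plan.py 0.05 0.4395 0.129 0.15 42 5
```

```text
time: 8.4
position: [0.3994, 0.3044, 0.1419]
tool_rot: [-1.275, -2.87, 0.003]
ft_force: [0.1, 0.1, -3.8]
grip_width: 0.712
grip_force: 25.0
tin centre in tool [ 0.0043 -0.0019] top z -0.0508 n 15 rms 7e-05
tin centre in tool [ 0.0043 -0.0019] top z -0.0508 n 18 rms 9e-05
from [0.3991 0.3043 0.1415] yaw 42.11 tilt 0.16 j7 -0.04
[0.05, -0.0314, -0.0175, -0.0017, -0.03, -0.01, 0.02]
[0.05, -0.0314, -0.0175, -0.0017, -0.03, -0.01, 0.02]
[0.05, -0.0314, -0.0175, -0.0017, -0.03, -0.01, 0.02]
[0.05, -0.0314, -0.0175, -0.0017, -0.03, -0.01, 0.02]
[0.05, -0.0314, -0.0175, -0.0017, -0.03, -0.01, 0.02]
```

```bash
python3 -m handwheel '[[0.05,-0.032,-0.0173,0,0,0,0],[0.05,-0.032,-0.0173,0,0,0,0],[0.05,-0.032,-0.0173,0,0,0,0],[0.05,-0.032,-0.0173,0.01,0,0,0],[0.05,-0.032,-0.0173,0.015,0,0,0],[0.05,0,0,0.015,0,0,0],[0.05,0,0,0,0,0,0],[0.05,0,0,0,0,0,0]]' 25
python3 look.py w7; python3 look.py s7 side; python3 plan.py 0.05 0.4438 0.1276 0.06 42 3
python3 - <<'E'
from h import *
# where are the held tin (label) and left pan rim, seen by wrist + by side/scene
for n in("w7","s7"):
    z=np.load(n+".npz");P=cloud(z,z["d"]).reshape(-1,3);k=(np.hypot(*(P[:,:2]-[.4395,.1295]).T)<.048)&(P[:,2]>.07)&(P[:,2]<.09);g=P[k]
    print(n,k.sum(),cv2.minEnclosingCircle(np.float32(g[:,:2])),np.percentile(g[:,2],[5,50,95]).round(4))
    k=(np.hypot(*(P[:,:2]-[.4395,.1295]).T)<.045)&(P[:,2]>.105)&(P[:,2]<.16)&(hsv(z["im"]).reshape(-1,3)[:,2]>120);g=P[k];print(" tin",k.sum(),cv2.minEnclosingCircle(np.float32(g[:,:2])) if k.sum() else "",np.percentile(g[:,2],[5,50,95]).round(4) if k.sum() else "")
E
```

```text
time: 9.45
position: [0.4428, 0.1298, 0.1031]
tool_rot: [-1.272, -2.872, -0.001]
ft_force: [0.4, 0.1, -3.8]
grip_width: 0.717
grip_force: 25.0
from [0.4434 0.1296 0.1037] yaw 42.21 tilt 0.05 j7 0.4
[0.05, -0.0006, -0.0004, 0.0146, 0.01, 0.0, 0.07]
[0.05, -0.0006, -0.0004, 0.0146, 0.01, 0.0, 0.07]
[0.05, -0.0006, -0.0004, 0.0146, 0.01, 0.0, 0.07]
w7 2358 ((0.4389883279800415, 0.1304136961698532), 0.038754820823669434) [0.0799 0.0812 0.0852]
 tin 4992 ((0.4385681450366974, 0.13554348051548004), 0.03088829666376114) [0.1521 0.1538 0.1549]
s7 364 ((0.44077208638191223, 0.12776094675064087), 0.042342934757471085) [0.079  0.082  0.0861]
 tin 179 ((0.4428591728210449, 0.1288154423236847), 0.033741168677806854) [0.1332 0.1523 0.157 ]
```

```bash
python3 -m handwheel '[[0.05,-0.001,-0.001,0.015,0,0,0],[0.05,0,0,0.015,0,0,0],[0.05,0,0,0.013,0,0,0],[0.05,0,0,0.004,0,0,0],[0.05,0,0,0.004,0,0,0],[0.05,0,0,0.003,0,0,0],[0.05,0,0,0.003,0,0,0],[0.05,0,0,0,0,0,0]]' 25; python3 -c "
from bench import ctrl;print(ctrl.get_state()['joint_positions'])"
```

```text
time: 10.55
position: [0.4431, 0.127, 0.0461]
tool_rot: [-1.275, -2.871, 0.0]
ft_force: [0.4, -0.7, -2.8]
grip_width: 0.713
grip_force: 25.0
[ 0.47872443  0.09410636 -0.83773575  2.04157483  0.08119521  1.03849456
  0.33680973]
```

```bash
python3 -m handwheel '[[0.05,0,0,0.002,0,0,0],[0.068,0,0,0,0,0,0],[0.087,0,0,0,0,0,0],[0.087,0,0,0,0,0,0],[0.087,0,0,0,0,0,0],[0.087,0,0,-0.01,0,0,0],[0.087,0,0,-0.03,0,0,0],[0.087,0,0,-0.05,0,0,0],[0.087,0,0,-0.05,0,0,0],[0.087,0,0,0,0,0,0]]' 25
python3 look.py w8
python3 - <<'E'
from h import *
z=np.load("w8.npz");P=cloud(z,z["d"]).reshape(-1,3);V=hsv(z["im"]).reshape(-1,3)
n=np.hypot(*(P[:,:2]-[.4395,.1295]).T)<.048
for lo,hi in((.06,.08),(.085,.12)):
    g=P[n&(P[:,2]>lo)&(P[:,2]<hi)&(V[:,2]>80)];print(len(g),cv2.minEnclosingCircle(np.float32(g[:,:2])),np.percentile(g[:,2],[5,50,95]).round(4))
E
python3 plan.py 0.087 0.4402 0.22 0.15 0 3 0.442 0.2570 0.06 0 4
```

```text
time: 11.8
position: [0.4462, 0.128, 0.1888]
tool_rot: [1.272, 2.864, 0.006]
ft_force: [-0.8, -0.2, -0.5]
grip_width: 0.997
grip_force: 0.0
961 ((0.4390380382537842, 0.12941744923591614), 0.038999661803245544) [0.0685 0.0721 0.0742]
2962 ((0.43980398774147034, 0.13093358278274536), 0.03166641294956207) [0.0918 0.0935 0.0947]
from [0.4446 0.1274 0.1865] yaw 42.1 tilt 0.26 j7 0.47
[0.087, 0.0239, 0.0196, 0.0121, 0.08, 0.04, 14.03]
[0.087, 0.0279, 0.0132, 0.0121, 0.08, 0.04, 14.03]
[0.087, 0.0303, 0.006, 0.0121, 0.08, 0.04, 14.03]
[0.087, 0.0093, 0.0005, 0.0225, -0.0, -0.0, 0.0]
[0.087, 0.0093, 0.0005, 0.0225, -0.0, -0.0, 0.0]
[0.087, 0.0093, 0.0005, 0.0225, -0.0, -0.0, 0.0]
[0.087, 0.0093, 0.0005, 0.0225, -0.0, -0.0, 0.0]
```

The wrist depth shows the first tin centred on the left pan to within about 2 mm, with the pan down at its stop. Next is the second tin, with the fingers closing along x.

```bash
python3 plan.py 0.087 0.4402 0.22 0.15 0 5 0.4417 0.2540 0.03 0 4
python3 -m handwheel '[[0.087,0.0143,0.0117,0.0072,0,0,8.4],[0.087,0.016,0.0097,0.0072,0,0,8.4],[0.087,0.0172,0.0071,0.0072,0,0,8.4],[0.087,0.0181,0.0044,0.0072,0,0,8.4],[0.087,0.0185,0.0016,0.0072,0,0,8.4],[0.087,0.009,0.0005,0.03,0,0,0],[0.087,0.009,0.0005,0.03,0,0,0],[0.087,0.009,0.0005,0.03,0,0,0],[0.087,0.0085,0,0.03,0,0,0],[0.087,0,0,0,0,0,0],[0.087,0,0,0,0,0,0]]' 25; python3 plan.py 0.087 0.4417 0.2540 -0.0265 0 4; python3 look.py w9; python3 tip.py w9
```

```text
from [0.4446 0.1274 0.1865] yaw 42.1 tilt 0.26 j7 0.47
[0.087, 0.0144, 0.0117, 0.0073, 0.05, 0.02, 8.42]
[0.087, 0.0159, 0.0095, 0.0073, 0.05, 0.02, 8.42]
[0.087, 0.0171, 0.0071, 0.0073, 0.05, 0.02, 8.42]
[0.087, 0.018, 0.0045, 0.0073, 0.05, 0.02, 8.42]
[0.087, 0.0185, 0.0018, 0.0073, 0.05, 0.02, 8.42]
[0.087, 0.0085, 0.0004, 0.03, 0.0, -0.0, -0.0]
[0.087, 0.0085, 0.0004, 0.03, 0.0, -0.0, -0.0]
[0.087, 0.0085, 0.0004, 0.03, 0.0, -0.0, -0.0]
[0.087, 0.0085, 0.0004, 0.03, 0.0, -0.0, -0.0]
time: 13.22
position: [0.4398, 0.2554, 0.0286]
tool_rot: [-2.219, -2.224, 0.0]
ft_force: [-1.2, 0.0, -0.1]
grip_width: 1.0
grip_force: 0.0
from [0.4398 0.2554 0.0286] yaw 0.12 tilt 0.01 j7 -0.79
[0.087, -0.0004, 0.0005, 0.0138, -0.0, -0.0, 0.03]
[0.087, -0.0004, 0.0005, 0.0138, -0.0, -0.0, 0.03]
[0.087, -0.0004, 0.0005, 0.0138, -0.0, -0.0, 0.03]
[0.087, -0.0004, 0.0005, 0.0138, -0.0, -0.0, 0.03]
finger -1 670 z [-0.053 -0.042 -0.04 ] x [-0.007  0.012] y [0.0446 0.0535]
finger 1 664 z [-0.053 -0.042 -0.04 ] x [-0.007  0.012] y [0.0415 0.0505]
label in tool 2150 [0.0032 0.0003 0.0042] [0.0035 0.0006 0.0042]
```

```bash
python3 -m handwheel '[[0.087,0,0.002,0.02,0,0,0],[0.087,0,0,0.02,0,0,0],[0.087,0,0,0.01,0,0,0],[0.087,0,0,0.005,0,0,0],[0.087,0,0,0,0,0,0],[0.05,0,0,0,0,0,0],[0.05,0,0,0,0,0,0],[0.05,0,0,0,0,0,0],[0.05,0,0,0,0,0,0],[0.05,0,0,0,0,0,0]]' 25
python3 -m handwheel '[[0.05,0,0,-0.01,0,0,0],[0.05,0,0,-0.03,0,0,0],[0.05,0,0,-0.05,0,0,0],[0.05,0,0,-0.05,0,0,0],[0.05,0,0,-0.05,0,0,0],[0.05,0,0,0,0,0,0],[0.05,0,0,0,0,0,0]]' 25;python3 look.py w10; python3 tin.py w10
python3 plan.py 0.05 0.50 0.03 0.15 0 6 0.4175 -0.08 0.10 -10 4
```

```text
time: 14.52
position: [0.4419, 0.2554, -0.0265]
tool_rot: [2.219, 2.223, 0.0]
ft_force: [-0.7, -0.8, 3.0]
grip_width: 0.715
grip_force: 25.0
time: 15.4
position: [0.441, 0.2546, 0.1622]
tool_rot: [2.219, 2.223, -0.003]
ft_force: [-0.1, 0.0, -4.7]
grip_width: 0.714
grip_force: 25.0
tin centre in tool [ 0.0018 -0.0019] top z -0.0505 n 20 rms 0.00011
from [0.4405 0.2545 0.1616] yaw 0.1 tilt 0.18 j7 -0.65
[0.05, -0.0374, 0.0098, 0.002, -0.03, 0.01, 0.02]
[0.05, -0.0374, 0.0099, 0.002, -0.03, 0.01, 0.02]
[0.05, -0.0374, 0.0099, 0.002, -0.03, 0.01, 0.02]
[0.05, -0.0374, 0.0099, 0.0019, -0.03, 0.01, 0.02]
[0.05, -0.0374, 0.0099, 0.0019, -0.03, 0.01, 0.02]
[0.05, -0.0374, 0.0099, 0.0019, -0.03, 0.01, 0.02]
[0.05, -0.0275, -0.0206, 0.0125, 0.0, 0.0, 2.5]
[0.05, -0.0284, -0.0194, 0.0125, 0.0, 0.0, 2.5]
[0.05, -0.0292, -0.0181, 0.0125, 0.0, 0.0, 2.5]
[0.05, -0.03, -0.0169, 0.0125, 0.0, 0.0, 2.5]
```

```bash
python3 -m handwheel '[[0.05,-0.0374,0.0099,0.002,0,0,0],[0.05,-0.0374,0.0099,0.002,0,0,0],[0.05,-0.0374,0.0099,0.002,0,0,0],[0.05,-0.0374,0.0099,0.002,0,0,0],[0.05,-0.0374,0.0099,0.002,0,0,0],[0.05,-0.0374,0.0099,0.002,0,0,0],[0.05,-0.0278,-0.0208,0.01,0,0,2.5],[0.05,-0.0287,-0.0196,0.01,0,0,2.5],[0.05,-0.0295,-0.0184,0.01,0,0,2.5],[0.05,-0.0303,-0.0172,0.01,0,0,2.5],[0.05,0,0,0,0,0,0],[0.05,0,0,0,0,0,0]]' 25
python3 look.py w11; python3 plan.py 0.05 0.4151 -0.0811 0.10 -10 1
python3 - <<'E'
from h import *
z=np.load("w11.npz");P=cloud(z,z["d"]).reshape(-1,3);V=hsv(z["im"]).reshape(-1,3)
n=np.hypot(*(P[:,:2]-[.4135,-.079]).T)<.048
for lo,hi in((.08,.105),(.12,.18)):
    g=P[n&(P[:,2]>lo)&(P[:,2]<hi)&(V[:,2]>80)];print(len(g),cv2.minEnclosingCircle(np.float32(g[:,:2])),np.percentile(g[:,2],[5,50,95]).round(4))
E
python3 tin.py w11
```

```text
time: 16.95
position: [0.4177, -0.0794, 0.1102]
tool_rot: [-2.403, -2.021, 0.001]
ft_force: [1.2, 0.4, -3.1]
grip_width: 0.716
grip_force: 25.0
from [ 0.4183 -0.0792  0.1107] yaw -9.8 tilt 0.08 j7 0.03
[0.05, -0.0025, -0.0028, 0.0107, -0.06, -0.05, 0.2]
2541 ((0.4130730628967285, -0.07617038488388062), 0.03850366547703743) [0.0914 0.0928 0.0969]
7152 ((0.4190812110900879, -0.06731928139925003), 0.041490402072668076) [0.1533 0.1607 0.1619]
tin centre in tool [ 0.0018 -0.002 ] top z -0.0506 n 16 rms 8e-05
```

```bash
python3 -m handwheel '[[0.05,-0.0013,-0.0033,0.005,0,0,0],[0.05,0,0,0.012,0,0,0],[0.05,0,0,0.012,0,0,0],[0.05,0,0,0.008,0,0,0],[0.05,0,0,0.003,0,0,0],[0.05,0,0,0.002,0,0,0],[0.05,0,0,0,0,0,0],[0.05,0,0,0,0,0,0]]' 25; python3 plan.py 0.05 0.4148 -0.0799 0.0655 -10 1
```

```text
time: 18.0
position: [0.415, -0.0811, 0.0695]
tool_rot: [2.404, 2.021, 0.0]
ft_force: [0.5, 0.1, -4.0]
grip_width: 0.717
grip_force: 25.0
from [ 0.415  -0.0811  0.0695] yaw -9.89 tilt 0.04 j7 0.01
[0.05, 0.0011, -0.0004, 0.004, 0.04, 0.01, 0.11]
```

```bash
python3 -m handwheel '[[0.05,0.001,0,0.0025,0,0,0],[0.05,0,0,0.002,0,0,0],[0.05,0,0,0,0,0,0],[0.068,0,0,0,0,0,0],[0.087,0,0,0,0,0,0],[0.087,0,0,0,0,0,0],[0.087,0,0,0,0,0,0],[0.087,0,0,-0.02,0,0,0],[0.087,0,0,-0.04,0,0,0],[0.087,0,0,-0.05,0,0,0]]' 25
python3 -m handwheel '[[0.087,0,0,-0.03,0,0,0],[0.087,0,0,0,0,0,0],[0.087,0,0,0,0,0,0],[0.087,0,0,0,0,0,0],[0.087,0,0,0,0,0,0],[0.087,0,0,0,0,0,0]]'
cat > bal.py <<'E'
from h import *
for cam in("wrist","scene","side"):
    c=ctrl.camera_info(cam);im,d=ctrl.get_image(cam);P=cloud(c,d).reshape(-1,3);V=hsv(im).reshape(-1,3)
    for nm,ce in(("L",(.4395,.1295)),("R",(.4135,-.079))):
        n=(np.hypot(*(P[:,:2]-ce).T)<.05)&(V[:,2]>90)
        top=P[n&(P[:,2]>.084)&(P[:,2]<.13)]
        if len(top)<80: print(cam,nm,len(top));continue
        zt=np.percentile(top[:,2],80);g=top[top[:,2]>zt-.006];q=P[n&(P[:,2]<zt-.015)&(P[:,2]>zt-.028)]
        print(cam,nm,"seat z",round(zt-.024,4),"tin",np.round(cv2.minEnclosingCircle(np.float32(g[:,:2]))[0],4),"pan",np.round(np.r_[cv2.minEnclosingCircle(np.float32(q[:,:2]))],4) if 0 else [np.round(v,4) for v in cv2.minEnclosingCircle(np.float32(q[:,:2]))] if len(q)>5 else "")
E
python3 bal.py
```

```text
time: 19.25
position: [0.4141, -0.0797, 0.1752]
tool_rot: [-2.403, -2.021, 0.001]
ft_force: [1.0, -0.3, 0.3]
grip_width: 1.0
grip_force: 0.0
time: 20.0
position: [0.4146, -0.0799, 0.2042]
tool_rot: [-2.404, -2.021, 0.001]
ft_force: [-0.4, 0.2, -0.8]
grip_width: 0.999
grip_force: 0.0
wrist L seat z 0.0654 tin [0.4338 0.1069] pan [array([0.4335, 0.0893]), np.float64(0.0105)]
wrist R seat z 0.0769 tin [ 0.4142 -0.0776] pan [array([ 0.4123, -0.078 ]), np.float64(0.0391)]
scene L seat z 0.0863 tin [0.4377 0.1312] pan [array([0.438, 0.13 ]), np.float64(0.0392)]
scene R seat z 0.0751 tin [ 0.413 -0.076] pan [array([ 0.4101, -0.0753]), np.float64(0.0399)]
side L seat z 0.0878 tin [0.4394 0.1256] pan [array([0.4405, 0.1236]), np.float64(0.0404)]
side R seat z 0.0767 tin [ 0.4152 -0.0818] pan [array([ 0.4124, -0.0825]), np.float64(0.0406)]
```

```bash
python3 -m handwheel '[[0.087,0,0,0,0,0,0],[0.087,0,0,0,0,0,0],[0.087,0,0,0,0,0,0],[0.087,0,0,0,0,0,0],[0.087,0,0,0,0,0,0],[0.087,0,0,0,0,0,0],[0.087,0,0,0,0,0,0],[0.087,0,0,0,0,0,0],[0.087,0,0,0,0,0,0],[0.087,0,0,0,0,0,0],[0.087,0,0,0,0,0,0],[0.087,0,0,0,0,0,0]]'; python3 bal.py | grep -v "wrist L"
```

```text
time: 21.65
position: [0.4149, -0.08, 0.2047]
tool_rot: [2.405, 2.022, -0.0]
ft_force: [-0.8, 1.0, 0.6]
grip_width: 0.996
grip_force: 0.0
wrist R seat z 0.0702 tin [ 0.4141 -0.0771] pan [array([ 0.4122, -0.0774]), np.float64(0.039)]
scene L seat z 0.0922 tin [0.4387 0.1319] pan [array([0.4382, 0.1293]), np.float64(0.0394)]
scene R seat z 0.0693 tin [ 0.4118 -0.077 ] pan [array([ 0.4101, -0.0758]), np.float64(0.0392)]
side L seat z 0.0935 tin [0.4412 0.129 ] pan [array([0.4408, 0.1231]), np.float64(0.0405)]
side R seat z 0.0712 tin [ 0.4143 -0.0809] pan [array([ 0.4134, -0.0818]), np.float64(0.0399)]
```

The right pan has dropped to its stop (floor at 70 mm against 92 mm on the left), so the right tin is the fuller one. I'll take it up.

```bash
python3 -m handwheel '[[0.087,0,0,0.01,0,0,0],[0.087,0,0,0.03,0,0,0],[0.087,0,0,0.04,0,0,0],[0.087,0,0,0.04,0,0,0],[0.087,0,0,0.02,0,0,0],[0.087,0,0,0.015,0,0,0],[0.087,0,0,0.007,0,0,0],[0.087,0,0,0,0,0,0],[0.087,0,0,0,0,0,0]]' 25;python3 plan.py 0.087 0.415 -0.08 0.043 -10 1
```

```text
time: 22.92
position: [0.4157, -0.0802, 0.0435]
tool_rot: [2.404, 2.021, 0.001]
ft_force: [0.2, 0.5, -0.1]
grip_width: 1.002
grip_force: 0.0
from [ 0.4157 -0.0802  0.0435] yaw -9.9 tilt 0.09 j7 -0.02
[0.087, 0.0001, -0.0007, 0.0005, 0.08, 0.02, 0.1]
```

```bash
python3 -m handwheel '[[0.05,0,0,0,0,0,0],[0.05,0,0,0,0,0,0],[0.05,0,0,0,0,0,0],[0.05,0,0,0,0,0,0],[0.05,0,0,0,0,0,0],[0.05,0,0,-0.004,0,0,0],[0.05,0,0,-0.005,0,0,0],[0.05,0,0,-0.006,0,0,0],[0.05,0,0,-0.006,0,0,0],[0.05,0,0,-0.01,0,0,0],[0.05,0,0,-0.02,0,0,0],[0.05,0,0,-0.03,0,0,0]]' 40
python3 bal.py | grep -v R; python3 look.py w12;python3 tin.py w12;  python3 plan.py 0.05 0.43 -0.12 0.12 -30 3 0.3339 -0.3129 0.11 -101.55 8
```

```text
time: 24.42
position: [0.4135, -0.0793, 0.1236]
tool_rot: [-2.402, -2.02, 0.002]
ft_force: [0.3, -0.1, -2.6]
grip_width: 0.714
grip_force: 40.0
wrist L 0
scene L seat z 0.0703 tin [0.4388 0.131 ] pan [array([0.4378, 0.1297]), np.float64(0.0392)]
side L seat z 0.0714 tin [0.4399 0.1295] pan [array([0.4426, 0.1214]), np.float64(0.0383)]
tin centre in tool [ 0.0019 -0.0019] top z -0.0505 n 21 rms 0.00011
from [ 0.4147 -0.0799  0.1234] yaw -9.89 tilt 0.02 j7 0.05
[0.05, -0.0123, 0.0073, 0.0011, 0.0, 0.01, 6.7]
[0.05, -0.0114, 0.0087, 0.0011, 0.0, 0.01, 6.7]
[0.05, -0.0103, 0.01, 0.0011, 0.0, 0.01, 6.7]
[0.05, -0.0269, 0.0017, 0.0012, 0.0, 0.0, 8.94]
[0.05, -0.0263, 0.0058, 0.0012, 0.0, 0.0, 8.94]
[0.05, -0.0251, 0.0098, 0.0012, 0.0, 0.0, 8.94]
[0.05, -0.0232, 0.0136, 0.0012, 0.0, 0.0, 8.94]
[0.05, -0.0208, 0.0171, 0.0012, 0.0, 0.0, 8.94]
[0.05, -0.0179, 0.0201, 0.0012, 0.0, 0.0, 8.94]
[0.05, -0.0146, 0.0226, 0.0012, 0.0, 0.0, 8.94]
[0.05, -0.0109, 0.0246, 0.0012, 0.0, 0.0, 8.94]
```

```bash
python3 -m handwheel '[[0.05,-0.0123,0.0073,0.0011,0,0,6.7],[0.05,-0.0114,0.0087,0.0011,0,0,6.7],[0.05,-0.0103,0.01,0.0011,0,0,6.7],[0.05,-0.0269,0.0017,0.0012,0,0,8.94],[0.05,-0.0263,0.0058,0.0012,0,0,8.94],[0.05,-0.0251,0.0098,0.0012,0,0,8.94],[0.05,-0.0232,0.0136,0.0012,0,0,8.94],[0.05,-0.0208,0.0171,0.0012,0,0,8.94],[0.05,-0.0179,0.0201,0.0012,0,0,8.94],[0.05,-0.0146,0.0226,0.0012,0,0,8.94],[0.05,-0.0109,0.0246,0.0012,0,0,8.94],[0.05,0,0,0,0,0,0]]' 40
python3 -m handwheel '[[0.05,0,0,0,0,0,0],[0.05,0,0,0,0,0,0]]'
python3 look.py w13; sed -e 's/w1.npz/w13.npz/' -e '/balance/,$d' bay.py > bay2.py; sed -i 's/^m=np.zeros.*/o_=np.array([.3829,-.3229]);a_=np.array([.9797,-.2003]);n_=np.array([.2003,.9797]);e=P[...,:2]-o_;m=(abs(e@n_)<.056)\&(e@a_>-.03)\&(e@a_<.135)/; s/k=u<295;/k=u>-1;/' bay2.py; python3 bay2.py; python3 plan.py 0.05 0.3317 -0.3144 0.03 -101.55 1
```

```text
time: 26.12
position: [0.3319, -0.3138, 0.1088]
tool_rot: [-3.123, 0.321, 0.004]
ft_force: [-0.4, 1.1, -3.4]
grip_width: 0.713
grip_force: 40.0
time: 26.38
position: [0.3346, -0.3118, 0.1103]
tool_rot: [-3.125, 0.311, 0.001]
ft_force: [-0.3, 0.4, -2.0]
grip_width: 0.712
grip_force: 40.0
[242.1 100.5] 1243 [ 0.4321 -0.2994  0.012 ] 0.0118
[312.5  78.1] 900 [ 0.4393 -0.3676  0.012 ] 0.0117
ax deg -11.675236 each [np.float32(-11.503359), np.float32(-11.847112)]
offs [np.float32(-0.20638609), np.float32(-0.2710327)] mid -0.23870939 sep 0.0646466 ends [(np.float64(0.41048329823387), np.float64(0.5490332691102084)), (np.float64(0.4538738288640598), np.float64(0.5493948365607714))]
orange along [0.53147578 0.53482506 0.56659591] across [-0.29187888 -0.24514956 -0.2231595 ] z 0.01881606651975304
plate along [0.0689023  0.07477496 0.20044543 0.20152445] across [-0.59093051 -0.56833107  0.08803096  0.11489409]
from [ 0.3346 -0.312   0.1105] yaw -101.39 tilt 0.04 j7 -1.06
[0.05, -0.0023, 0.0029, 0.0805, -0.02, 0.03, 0.16]
```

View pics/w13.png

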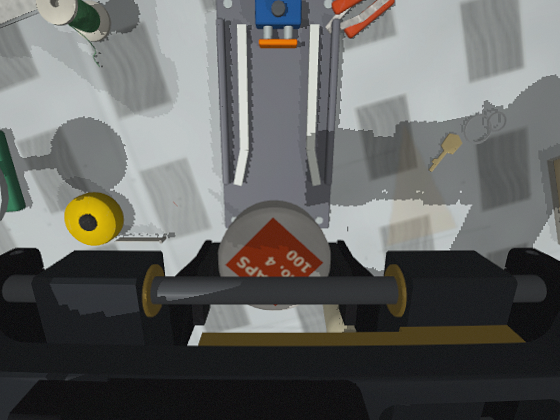

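The wrist view shows the held tin at (275,250) in line with the channel, the cheeks at (242,100) and (315,100), and the orange face at (278,43). Lowering the tin to the bay entry.

```bash
python3 -m handwheel '[[0.05,-0.0023,0.0028,0.02,0,0,0.16],[0.05,0,0,0.03,0,0,0],[0.05,0,0,0.03,0,0,0],[0.05,0,0,0.025,0,0,0],[0.05,0,0,0.015,0,0,0],[0.05,0,0,0.006,0,0,0],[0.05,0,0,0,0,0,0],[0.05,0,0,0,0,0,0]]' 40; python3 plan.py 0.05 0.3319 -0.3143 -0.022 -101.6 1;python3 look.py w14; python3 tin.py w14
```

```text
time: 27.42
position: [0.3321, -0.316, -0.0142]
tool_rot: [3.124, -0.319, 0.002]
ft_force: [0.0, 0.0, -2.9]
grip_width: 0.708
grip_force: 40.0
from [ 0.3321 -0.316  -0.0142] yaw -101.67 tilt 0.11 j7 -1.14
[0.05, -0.0006, -0.0016, 0.0078, 0.07, -0.08, -0.07]
tin centre in tool [ 0.0019 -0.0018] top z -0.0506 n 27 rms 9e-05
```

```bash
python3 -m handwheel '[[0.05,-0.0005,-0.0015,0.003,0,0,0],[0.05,0,0,0.003,0,0,0],[0.05,0,0,0.0015,0,0,0],[0.05,0,0,0.0005,0,0,0],[0.05,0,0,0,0,0,0],[0.05,0,0,0,0,0,0]]' 40; python3 plan.py 0.05 0.3319 -0.3143 -0.0225 -101.6 1
```

```text
time: 28.22
position: [0.3311, -0.3136, -0.0225]
tool_rot: [-3.125, 0.319, 0.001]
ft_force: [-4.0, 2.4, 4.9]
grip_width: 0.712
grip_force: 40.0
from [ 0.3311 -0.3136 -0.0225] yaw -101.67 tilt 0.05 j7 -1.15
[0.05, 0.0009, 0.0005, -0.0, -0.0, 0.05, -0.07]
```

```bash
python3 -m handwheel '[[0.05,0.008,0,-0.0004,0,0,0],[0.05,0.01,0,0,0,0,0],[0.05,0.01,0,0,0,0,0],[0.05,0.01,0,0,0,0,0],[0.05,0.01,0,0,0,0,0],[0.05,0.01,0,0,0,0,0],[0.05,0.01,0,0,0,0,0],[0.05,0.01,0,0,0,0,0],[0.05,0.007,0,0,0,0,0],[0.05,0,0,0,0,0,0],[0.05,0,0,0,0,0,0]]' 40
cat > st.py <<'E'
from h import *
import sys
from scipy.spatial.transform import Rotation as Ro
s=ctrl.get_state();p=np.array(s["position"]);R=Ro.from_rotvec(s["tool_rot"]).as_matrix()
t=p+R@np.array([.0019,-.0019,-.0265]);a=np.array([.9797,-.2003]);n=np.array([.2003,.9797])
print("tin along",(t[:2]@a).round(4),"across",(t[:2]@n+.2395).round(4),"z",t[2].round(4),"F along",(np.array(s["ft_force"])[:2]@a).round(1))
E
python3 st.py; python3 look.py w15;python3 tin.py w15
python3 - <<'E'
from h import *
from tip import *
t,h,z=tool("w15");P=cloud(z,z["d"]).reshape(-1,3);a=np.array([.9797,-.2003]);n=np.array([.2003,.9797]);s=P[:,:2]@a;c=P[:,:2]@n+.2395
o=(h[:,0]>3)&(h[:,0]<20)&(h[:,1]>120)&(h[:,2]>120)&(abs(c)<.025)&(s>.515)&(s<.56)
print(o.sum(),np.percentile(s[o],[2,50,98]).round(4),"z",np.percentile(P[o,2],[5,95]).round(3),"tool x",np.percentile(t[o,0],[2,98]).round(4))
E
```

```text
time: 29.6
position: [0.408, -0.3302, -0.0226]
tool_rot: [-3.123, 0.322, 0.021]
ft_force: [-19.6, 6.1, 21.1]
grip_width: 0.713
grip_force: 40.0
tin along 0.4682 across -0.0004 z 0.0039 F along -20.4
tin centre in tool [ 0.0016 -0.0018] top z -0.0504 n 23 rms 0.00013
675 [0.5316 0.5342 0.5447] z [0.018 0.021] tool x [0.066  0.0769]
```

```bash
python3 -m handwheel '[[0.05,0.005,0,-0.0007,0,0,0],[0.05,0.006,0,0,0,0,0],[0.05,0.006,0,0,0,0,0],[0.05,0.006,0,0,0,0,0],[0.05,0.003,0,0,0,0,0],[0.05,0,0,0,0,0,0],[0.05,0,0,0,0,0,0]]' 40
cat > gap.py <<'E'
import sys
from tip import *
n_=sys.argv[1]
t,h,z=tool(n_);P=cloud(z,z["d"]).reshape(-1,3);a=np.array([.9797,-.2003]);n=np.array([.2003,.9797]);s=P[:,:2]@a;c=P[:,:2]@n+.2395
o=(h[:,0]>3)&(h[:,0]<20)&(h[:,1]>120)&(h[:,2]>100)&(abs(c)<.025)&(s>.522)&(s<.56)&(P[:,2]<.0235)
print("orange",o.sum(),np.percentile(s[o],[2,50,98]).round(4),"z",np.percentile(P[o,2],[5,95]).round(3),"toolx",np.percentile(t[o,0],[2,50]).round(4))
b=(h[:,0]>100)&(h[:,0]<125)&(h[:,1]>120)&(abs(c)<.025)&(s>.53)&(s<.6);print("blue",b.sum(),np.percentile(s[b],[2,10]).round(4) if b.sum() else "")
E
python3 st.py; python3 look.py w16;python3 tin.py w16;python3 gap.py w15;python3 gap.py w16; python3 gap.py w13
```

```text
time: 30.52
position: [0.4341, -0.3353, -0.0225]
tool_rot: [-3.123, 0.322, 0.019]
ft_force: [-18.1, 4.9, 15.0]
grip_width: 0.713
grip_force: 40.0
tin along 0.4946 across -0.0002 z 0.004 F along -18.8
tin centre in tool [ 0.0018 -0.0017] top z -0.0499 n 23 rms 7e-05
orange 672 [0.5316 0.5342 0.5362] z [0.011 0.021] toolx [0.066  0.0686]
blue 3213 [0.5478 0.5493]
orange 717 [0.5317 0.5347 0.5362] z [0.009 0.021] toolx [0.0396 0.0427]
blue 2802 [0.5483 0.5499]
orange 337 [0.5311 0.5323 0.5357] z [0.009 0.021] toolx [0.1419 0.1431]
blue 1064 [0.5469 0.5475]
```

```bash
python3 -m handwheel '[[0.05,0.003,0,0,0,0,0],[0.05,0.003,0,0,0,0,0],[0.05,0.002,0,0,0,0,0],[0.05,0,0,0,0,0,0],[0.05,0,0,0,0,0,0]]' 40
python3 st.py; python3 look.py w17;python3 tin.py w17;python3 gap.py w17
```

```text
time: 31.2
position: [0.44, -0.3366, -0.0225]
tool_rot: [-3.122, 0.322, 0.025]
ft_force: [-21.3, 6.7, 19.3]
grip_width: 0.713
grip_force: 40.0
tin along 0.5008 across -0.0002 z 0.0039 F along -22.2
tin centre in tool [ 0.0286 -0.0043] top z -0.0499 n 8 rms 0.0015
orange 686 [0.5322 0.5352 0.5366] z [0.01  0.021] toolx [0.034  0.0369]
blue 2747 [0.5484 0.5501]
```

```bash
python3 -m handwheel '[[0.05,0.002,0,0,0,0,0],[0.05,0.002,0,0,0,0,0],[0.05,0.001,0,0,0,0,0],[0.05,0,0,0,0,0,0],[0.05,0,0,0,0,0,0]]' 40
python3 st.py; python3 look.py w18;python3 gap.py w18
```

```text
time: 31.88
position: [0.4426, -0.3371, -0.0225]
tool_rot: [-3.121, 0.323, 0.032]
ft_force: [-26.1, 8.1, 24.2]
grip_width: 0.712
grip_force: 40.0
tin along 0.5036 across -0.0003 z 0.0039 F along -27.2
orange 683 [0.5351 0.5381 0.5394] z [0.009 0.021] toolx [0.034  0.0369]
blue 2768 [0.5483 0.5499]
```

```bash
python3 -m handwheel '[[0.05,0.0015,0,0,0,0,0],[0.05,0.0005,0,0,0,0,0],[0.05,0,0,0,0,0,0],[0.05,-0.002,0,-0.0003,0,0,0],[0.05,-0.002,0,-0.0003,0,0,0],[0.05,-0.001,0,0,0,0,0],[0.05,0,0,0,0,0,0]]' 40
python3 st.py; python3 look.py w19;python3 gap.py w19
```

```text
time: 32.8
position: [0.4441, -0.3375, -0.0225]
tool_rot: [-3.123, 0.322, 0.018]
ft_force: [-13.1, 2.9, 8.9]
grip_width: 0.712
grip_force: 40.0
tin along 0.5049 across -0.0003 z 0.004 F along -13.5
orange 678 [0.5363 0.5392 0.5406] z [0.01  0.021] toolx [0.034  0.0369]
blue 2748 [0.5483 0.55  ]
```

```bash
python3 -m handwheel '[[0.05,-0.002,0,-0.0003,0,0,0],[0.05,0,0,0,0,0,0],[0.066,0,0,0,0,0,0],[0.075,0,0,0,0,0,0],[0.087,0,0,0,0,0,0],[0.087,0,0,0,0,0,0],[0.087,0,0,0,0,0,0],[0.087,0,0,-0.01,0,0,0],[0.087,-0.01,0,-0.03,0,0,0],[0.087,-0.03,0,-0.04,0,0,0],[0.087,-0.03,0,-0.04,0,0,0],[0.087,0,0,0,0,0,0]]' 20
python3 -m handwheel '[[0.087,0,0,0,0,0,0],[0.087,0,0,0,0,0,0],[0.087,0,0,0,0,0,0]]'
python3 look.py w20;python3 gap.py w20; python3 bal.py|grep L
python3 - <<'E'
from h import *
z=np.load("w20.npz");P=cloud(z,z["d"]).reshape(-1,3);h=hsv(z["im"]).reshape(-1,3);a=np.array([.9797,-.2003]);n=np.array([.2003,.9797]);s=P[:,:2]@a;c=P[:,:2]@n+.2395
k=(P[:,2]>.024)&(P[:,2]<.034)&(abs(c)<.04)&(abs(s-.505)<.036)&(h[:,2]>80);g=np.c_[s,c][k]
print(k.sum(),cv2.minEnclosingCircle(np.float32(g)),np.percentile(P[k,2],[2,50,98]).round(4))
E
```

```text
time: 34.35
position: [0.3796, -0.3258, 0.1029]
tool_rot: [3.119, -0.322, 0.007]
ft_force: [0.3, -0.1, 0.0]
grip_width: 0.999
grip_force: 0.0
time: 34.72
position: [0.3793, -0.3229, 0.0977]
tool_rot: [-3.124, 0.318, 0.002]
ft_force: [1.2, -0.3, -0.2]
grip_width: 1.0
grip_force: 0.0
orange 229 [0.5356 0.5381 0.54  ] z [0.017 0.021] toolx [0.1003 0.1029]
blue 1124 [0.5475 0.5487]
wrist L 0
scene L seat z 0.0703 tin [0.4381 0.1322] pan [array([0.4375, 0.1295]), np.float64(0.039)]
side L 0
4130 ((0.5037535429000854, -0.0003130422264803201), 0.03181636705994606) [0.0259 0.0281 0.0297]
```

View pics/w20.png

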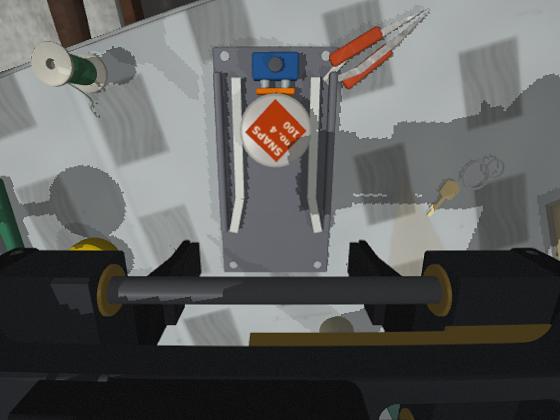

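The tin at (275,130) lies flat between the cheeks, against the orange face at (276,91). The stop is pushed in by about 4 mm, and the lighter tin is centred on the left pan. Handing in.

```bash
python3 -c "
from bench import ctrl;print(ctrl.close_job())"
```

```text
the job is handed in; nothing more can be done
None
```

I handed the job in at about 35 s of robot time: the fuller tin, which dropped on the right pan, is clipped flat in the bay with the end stop pushed in about 4 mm, and the lighter tin is still centred on the left pan (no verdict was shown).

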